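# Hang the brass valve on the spring scale

## Task

Weigh the brass valve body: pick it up by its wire bail, hang it on the hook of the spring scale and let go, then wait with hands off until it hangs still for a reading. Lower it gently so that the scale never hits the bottom of its travel, and leave the aluminium bracket standing where it is.

Things in the scene. Friction and masses are not known exactly. Their poses are not given: they have to be found in the camera images.
- valve_grip (a point): Brass valve body (68x52 mm, 0.25 kg) standing upright under a steel wire arch, the bail. Point: middle of the bail's opening, 72 mm above the underside; grip here across the bail's two upright 8 mm legs (52 mm outside, 36 inside, straight 26 mm down to 16 mm up from here). The opening spans 25 mm below to 30 mm above (peak). z up, y leg to leg, x through the opening; half turn alike.
- bracket_grip (a point): Aluminium box bracket (58x52 mm, 46 mm high) with the same wire bail as the valve, not to be weighed. Point: middle of its bail's opening, 72 mm above its underside. Axes as for the valve.
- hook_seat (a point): Seat (top of the bar at the V dip) of the scale's 8 mm steel hook, 211 mm up, sinking with load. z up, +x to the column: sliding block 84 mm off, column 102, its top 36 up. Bar along x, underside 9 mm below the seat; upturned tip ends 20 mm off at -x, its top 19 mm above. Thread a bail on along +x, then lower: the middle of its opening hangs 29 mm below the seat. Fixed foot, 12 mm high.
- scale_hook (a joint): Travel of the scale's hook in m: 0 unloaded, growing as it sinks straight down, bottom stop at 0.050. Spring about 100 N/m, preload 0.4 N: the valve sinks it 15 to 30 mm. Lightly damped: it bobs for a second or so when released.
Not all that is in view belongs to the job. What is meant by the part that bears valve_grip is not green, and is the larger of those in its own colour.

How it is judged:
At the end, for the whole second after the job is handed in: The valve hangs in the seat of the hook: bail middle within 18 mm of the seat along its x and y and 15 to 42 mm below it, tilt under 0.2 rad; hook sunk over 8 mm and moving under 10 mm/s, valve under 30 mm/s; bracket within 30 mm of its start (x of valve_grip in the frame of hook_seat between -0.018 and 0.018 m and y of valve_grip in the frame of hook_seat between -0.018 and 0.018 m and z of valve_grip in the frame of hook_seat between -0.042 and -0.015 m and angle between valve_grip's own z axis and vertical below 0.2 rad and value of joint scale_hook above 0.008 m and velocity of joint scale_hook between -0.01 and 0.01 m/s and linear speed of valve below 0.03 m/s and distance of bracket_grip from where it was at the start of the episode below 0.03 m); the robot touches nothing.
It fails at once if the scale is driven to the bottom of its travel (beyond 47 mm) (value of joint scale_hook above 0.047 m).
It fails at once if the bracket is moved by more than 30 mm (distance of bracket_grip from where it was at the start of the episode above 0.03 m).
It also fails if it takes over 42 s, if anything falls off the work surface, if the arm or the gripper's body presses on something with over 40 N, if the wrist force passes 120 N, or if a joint passes its speed limit or range.

## Robot

A 6-joint arm with a two-finger parallel gripper is mounted at the origin on the work surface; the furniture and walls round the work are solid. World frame = base frame: x ahead of the robot, y to its left, z up, the work surface at z = 0. Lengths are in m, angles in rad, forces in N, time in s.
With the tool pointing down it reaches from about 0.25 to 0.775 m from the base axis. Payload 4 kg.
Tool frame: the origin (TCP) lies midway between the tips of the shut fingers; the grasp point (between the pads) lies 19 mm behind it; z points along the fingers, y is the direction in which the jaws open and shut (so a half turn about z gives the same grasp; the last joint's range is limited). The gripper opens to 94 mm and grips with 3 to 60 N. Pads are 16 mm wide; open, the fingers measure 119 mm over their backs; the gripper's body (75 mm by 177 mm) begins 78 mm behind the grasp point.
Start: joints at [-1.39, 0.087, 1.371, -0, 1.684, -0.103], TCP at [0.154, -0.528, 0.206] pointing down, gripper open.
Joint ranges: [-3.1, 3.1], [-0.76, 2.03], [0.27, 2.55], [-1.08, 4.22], [0.17, 2.65], [-2.57, 2.57]. Speed limits (rad/s): [2.79, 2.79, 3.14, 3.14, 3.14, 3.14].

## Interface

Orientations are given as [roll, pitch, yaw] about the fixed x, y, z axes, in that order (R = Rz(yaw) Ry(pitch) Rx(roll)).
In Python, from bench import robot gives the robot as it stands.
- The arm moves only by the tool drive_tool, never from a script. Its argument "series" is a list that holds one entry, the list of rows, each a list of 7 numbers: the turn, a rotation vector about the tool's x, y, z in rad, then the shift along the tool's x, y, z in cm, then the opening in per cent of the stroke, from 0 (shut) to 100 (fully open). In form: [[[rx, ry, rz, tx, ty, tz, fingers], ...]]. A call has 1 to 20 rows; each row is the pose to reach, as a shift and turn from the pose measured when the call began, along the tool's axes at that moment; what a row does not reach only later rows make up. A row lasts 1/10 s, in which the tool goes at most 50 mm and 8.59 degrees, less where a joint would pass 70% of its speed; a pose out of reach is approached as far as the arm can. A call with a gripper value outside its range is refused whole. The fingers move at their own pace and stop on an object; the grip force is fixed at half the most. Time passes only in rows, so rows that repeat a pose let the fingers close. It gives the time, the measured TCP pose, the force and the opening at its end, in the units of the state.
- robot.get_obs(): the state, without advancing time (a new reading comes with each control period).
- robot.snapshot(name): name is "scene" or "top"; returns a dict with "img" (384x512x3 uint8, blue, green, red), "depth" (384x512 float32, m along the optical axis (not along the pixel's ray), 0 where there is no reading), "vertical_fov" (degrees; the focal length in pixels is half the picture's height over the tangent of half this angle, whatever the lens; pixels are square), "cx", "cy" (the principal point, pixels), "rvec" (rotation vector, rad) and "tvec" (3), from world to camera coordinates, as OpenCV has them. Camera axes: x right, y down, z forward; pixel columns grow to the right and rows downward; lengths in m; the calibration is good to about 2 mm. A picture is of the moment at which its call begins.
- robot.close_job(): hands the job in, once; it reports no verdict.
The state is a dict: "time": time; "joint_positions": joint angles; "qvel": joint speeds; "joint_torque": joint torques, N m; "tool_pos": TCP position; "ee_rot": TCP orientation; "wrist_force": force on the tool from outside, world axes, zero at the start; "wrist_torque": the same for the moment, N m; "width": finger opening in m.
Only numpy, scipy, OpenCV 4.12 (cv2) and the standard library are available. Lean on these libraries where they do the work, as an engineer would, in place of code of your own. Each camera call takes 0.05 s, during which the arm holds its last target.

## Working session

There is one attempt and no reset: what is moved stays moved. The work goes in short steps, Python scripts to look and compute and a tool call to move; the robot and the scene stay as the last step left them, time stands still between calls to the robot, and variables do not carry over. Pictures are saved under pics/ and viewed, and the job is handed in when it is done.

Besides the shell and the picture viewer there is one more tool, called after "Emit:" by a JSON object that holds its "method" and its "body". drive_tool: Moves the arm, as the interface text tells. Its arguments: {"type":"object","properties":{"series":{"type":"array","items":{"type":"array","items":{"type":"array","items":{"type":"number"}}}}},"required":["series"]}

```bash
mkdir -p pics
cat > h.py <<'E'
import numpy as np, cv2
from bench import robot
def snap(n):
    s=robot.snapshot(n); R=cv2.Rodrigues(np.array(s["rvec"],float))[0]; t=np.array(s["tvec"],float).ravel()
    f=s["img"].shape[0]/2/np.tan(np.radians(s["vertical_fov"])/2)
    return s["img"],s["depth"],(f,s["cx"],s["cy"],R,t)
def cloud(d,c):
    f,cx,cy,R,t=c; v,u=np.mgrid[:d.shape[0],:d.shape[1]]
    P=np.stack([(u-cx)/f*d,(v-cy)/f*d,d],-1)
    W=(P-t)@R; W[d<=0]=np.nan
    return W
def proj(p,c):
    f,cx,cy,R,t=c; q=R@np.array(p)+t; return f*q[0]/q[2]+cx,f*q[1]/q[2]+cy
E
python3 - <<'E'
from h import *
for n in("scene","top"):
    i,d,c=snap(n); cv2.imwrite(f"pics/{n}0.png",i); np.savez(f"/tmp/{n}0.npz",i=i,d=d)
    print(n,"cam pos",-c[3].T@c[4],"fwd",c[3][2],c[:3],(d>0).mean())
o=robot.get_obs(); print(o)
E
```

```text
scene cam pos [-0.0264159   0.38667256  0.70018484] fwd [ 0.61215679 -0.52664149 -0.58984133] (np.float64(464.50147956960774), 262.1892155734607, 189.61348301815212) 0.995849609375
top cam pos [ 0.3967827  -0.0883012   1.25188511] fwd [ 0.11272973  0.02135984 -0.99339608] (np.float64(499.336690305409), 259.9312578654319, 192.80161340533874) 0.996246337890625
{'time': 0.1, 'joint_positions': array([-1.39011023e+00,  8.78999086e-02,  1.37209296e+00, -1.41986639e-05,
        1.68357268e+00, -1.03084423e-01]), 'qvel': array([-0.00075063, -0.0032677 , -0.00500599,  0.00037869, -0.00059661,
       -0.00153597]), 'joint_torque': array([ 2.09410937e-03, -3.41253483e+01, -3.03300762e+01,  7.19144451e-02,
        3.04043025e-02, -9.99641406e-05]), 'tool_pos': array([ 0.15389925, -0.52752599,  0.20441608]), 'ee_rot': array([-3.13962878e+00, -1.88977894e-04,  2.83768747e-01]), 'wrist_force': array([-0.5554786 , -0.07472667,  0.7840835 ]), 'wrist_torque': array([-0.01696444, -0.03070288,  0.02965148]), 'width': 0.09424885214839226}
```

View pics/scene0.png

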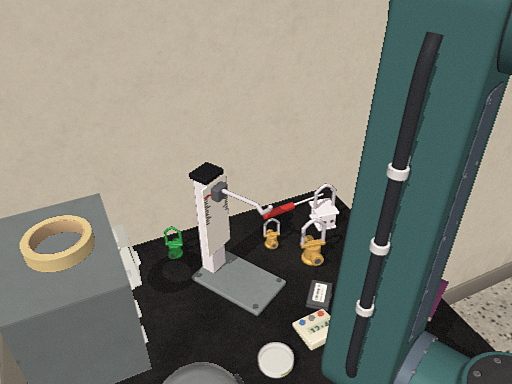

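View pics/top0.png

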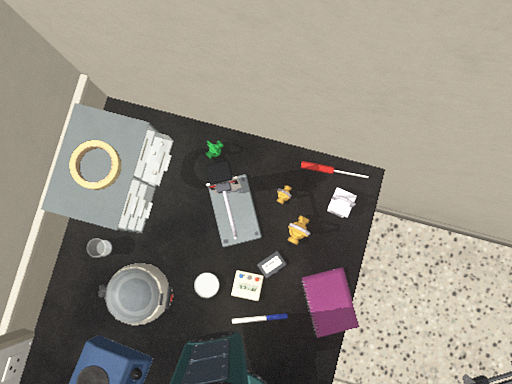

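Both views show four things with a bail. In the top view they are the green one (213,149), a small brass one (284,195), a larger brass one (299,230) and the aluminium bracket (342,203). The valve is the larger brass one, since it isn't green and is the bigger of the two in its colour. I'll confirm this in a crop and measure it.

Run:
```python
from h import *
out=[]
for n,(u0,u1,v0,v1) in(("scene",(190,350,150,290)),("top",(200,360,130,270))):
    i,d,c=snap(n); W=cloud(d,c); np.savez(f"/tmp/{n}.npz",i=i,W=W)
    out.append(cv2.resize(i[v0:v1,u0:u1],None,fx=2.5*1,fy=2.5,interpolation=cv2.INTER_CUBIC))
    hsv=cv2.cvtColor(i,cv2.COLOR_BGR2HSV)
    m=cv2.inRange(hsv,(10,110,80),(28,255,255))
    nc,l,st,_=cv2.connectedComponentsWithStats(m)
    for k in range(1,nc):
        if st[k,4]<25: continue
        P=W[l==k]; P=P[~np.isnan(P[:,0])]
        print(n,st[k],np.nanmedian(P,0).round(3),P.min(0).round(3),P.max(0).round(3))
cv2.imwrite("pics/crop1.png",np.hstack(out))
```

```text
scene [263 229  17  20 219] [ 0.53  -0.114  0.023] [ 0.509 -0.153 -0.002] [ 0.569 -0.101  0.04 ]
scene [300 235  26  31 512] [ 0.439 -0.144  0.035] [ 0.41  -0.178 -0.003] [ 0.49  -0.129  0.068]
top [282 185  10   8  45] [ 0.548 -0.129  0.023] [ 0.54  -0.14  -0.002] [ 0.556 -0.116  0.031]
top [276 191  14  13 105] [ 0.525 -0.116  0.025] [ 0.511 -0.135 -0.005] [ 0.54  -0.102  0.036]
top [293 215  17  15 120] [ 0.465 -0.164  0.034] [ 0.448 -0.184 -0.004] [ 0.483 -0.144  0.045]
top [287 226  21  19 204] [ 0.432 -0.147  0.036] [ 0.41  -0.179 -0.007] [ 0.453 -0.128  0.053]
```

View pics/crop1.png

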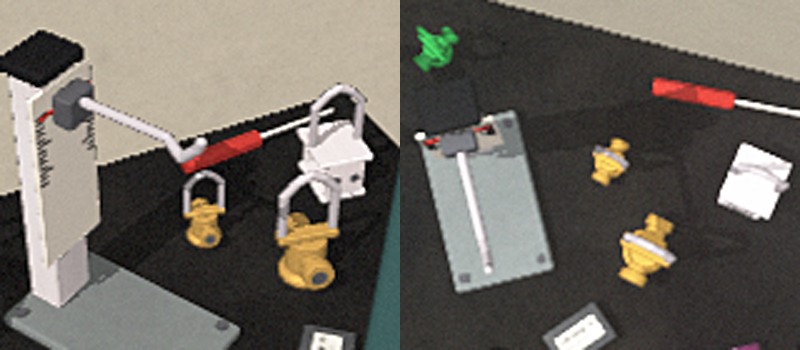

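The crop confirms it: the larger brass valve is at top (299,230), with the small brass decoy up and to its left. The hook's tip is near scene (263,210). Next I'll measure the bail and the hook.

Run:
```python
from h import *
for n in("scene","top"):
    z=np.load(f"/tmp/{n}.npz"); W=z["W"]; i=z["i"]
    m=(np.hypot(W[...,0]-.449,W[...,1]+.155)<.06)&(W[...,2]>.055)&(W[...,2]<.115)
    hsv=cv2.cvtColor(i,cv2.COLOR_BGR2HSV); m&=hsv[...,1]<90
    P=W[m]; print(n,"bail",len(P),P.mean(0).round(4))
    for a,b in((.055,.07),(.07,.085),(.085,.095),(.095,.115)):
        Q=P[(P[:,2]>a)&(P[:,2]<b)]; 
        if len(Q)>2: print(a,len(Q),Q.mean(0).round(4),Q.min(0).round(4),Q.max(0).round(4))
    (x,y),s,vt=(lambda q:(q.mean(0),*np.linalg.svd(q-q.mean(0),full_matrices=False)[1:]))(P[:,:2])
    print("line",x,y,"dir deg",np.degrees(np.arctan2(vt[0,1],vt[0,0])), "extent",((P[:,:2]-[x,y])@vt[0]).min(),((P[:,:2]-[x,y])@vt[0]).max())
    # hook region
    us,vs=((225,275),(185,225)) if n=="scene" else ((205,250),(175,245))
    s=np.s_[vs[0]:vs[1],us[0]:us[1]]; Q=W[s].reshape(-1,3); Q=Q[(Q[:,2]>.19)&(Q[:,2]<.30)]
    print("hook",len(Q),Q.min(0).round(3),Q.max(0).round(3))
    Q=W.reshape(-1,3)
    Q=Q[(Q[:,2]>.19)&(Q[:,2]<.26)&(np.hypot(Q[:,0]-.5,Q[:,1]-0)<.2)]
    Q=Q[np.argsort(Q[:,1])]; 
    print(len(Q)); print(Q[::max(1,len(Q)//45)].round(4).tolist())
    v,u=np.nonzero((W[...,2]>.19)&(W[...,2]<.26)&(np.hypot(W[...,0]-.5,W[...,1])<.2)); print(u.min(),u.max(),v.min(),v.max())
```

```text
scene bail 206 [ 0.4439 -0.1533  0.087 ]
0.055 40 [ 0.4427 -0.1542  0.0627] [ 0.4303 -0.1773  0.0557] [ 0.4567 -0.1309  0.0694]
0.07 46 [ 0.4439 -0.1535  0.0774] [ 0.431  -0.1784  0.0703] [ 0.4564 -0.1319  0.0846]
0.085 41 [ 0.4445 -0.1522  0.091 ] [ 0.4317 -0.1793  0.0855] [ 0.4575 -0.1322  0.095 ]
0.095 79 [ 0.4443 -0.1534  0.1029] [ 0.434  -0.1734  0.0954] [ 0.4562 -0.1365  0.1121]
line 0.4439296413691951 -0.15333453246272435 dir deg -116.67886924943357 extent -0.0251537852122875 0.0276794841789059
hook 285 [ 0.417 -0.019  0.201] [0.522 0.011 0.23 ]
2223
[[0.6759, -0.0945, 0.2535], [0.6817, -0.0785, 0.2523], [0.6857, -0.0731, 0.2434], [0.6853, -0.0683, 0.1956], [0.6872, -0.0645, 0.2203], [0.688, -0.0605, 0.2], [0.6909, -0.057, 0.2192], [0.6904, -0.0531, 0.2326], [0.6902, -0.0498, 0.2032], [0.6944, -0.0459, 0.2101], [0.6936, -0.0423, 0.226], [0.6929, -0.0383, 0.2161], [0.6923, -0.0344, 0.2479], [0.6968, -0.03, 0.227], [0.6964, -0.0246, 0.243], [0.545, -0.0178, 0.2156], [0.4195, -0.0136, 0.2293], [0.6992, -0.0107, 0.231], [0.4461, -0.0081, 0.2185], [0.5551, -0.0051, 0.2467], [0.5224
[... 1693 characters left out ...]
 0.0019, 0.2248], [0.5279, 0.0024, 0.2225], [0.4903, 0.0042, 0.2223], [0.5093, 0.0046, 0.2196], [0.5296, 0.0063, 0.2256], [0.5677, 0.0067, 0.2485], [0.5318, 0.0085, 0.2245], [0.5198, 0.0088, 0.2198], [0.5215, 0.0106, 0.2234], [0.555, 0.0124, 0.251], [0.568, 0.013, 0.2468], [0.5394, 0.0148, 0.2453], [0.5214, 0.0168, 0.2244], [0.5191, 0.0187, 0.2259], [0.5643, 0.0193, 0.2447], [0.5639, 0.0211, 0.2466], [0.5172, 0.0229, 0.2245], [0.5331, 0.0249, 0.2461], [0.545, 0.0268, 0.2489], [0.531, 0.0289, 0.2465], [0.5471, 0.0309, 0.2488], [0.5372, 0.0331, 0.2461], [0.5574, 0.0351, 0.2491], [0.5553, 0.0371, 0.249], [0.5556, 0.0394, 0.247], [0.558, 0.0417, 0.2453], [0.5296, 0.0458, 0.2259]]
205 268 102 238
```

Run:
```python
from h import *
for n in("scene","top"):
    W=np.load(f"/tmp/{n}.npz")["W"]; Q=W.reshape(-1,3)
    Q=Q[(Q[:,2]>.195)&(Q[:,2]<.24)&(Q[:,0]>.40)&(Q[:,0]<.508)&(abs(Q[:,1])<.04)]
    l=cv2.fitLine(Q[:,:2].astype(np.float32),cv2.DIST_HUBER,0,.01,.01).ravel()
    d=l[:2]*np.sign(l[0]); s=(Q[:,:2]-l[2:])@d; e=(Q[:,:2]-l[2:])@[-d[1],d[0]]
    print(n,len(Q),"yaw",np.degrees(np.arctan2(d[1],d[0])),"tip",l[2:]+d*s.min(),"perp",e.min(),e.max())
    seat=l[2:]+d*(s.min()+.020); print("seat",seat)
    for a in np.arange(s.min(),s.max(),.006):
        k=(s>=a)&(s<a+.006); 
        if k.any(): print(round((a-s.min())*1000),k.sum(),"z",Q[k,2].min().round(4),np.median(Q[k,2]).round(4),Q[k,2].max().round(4),"e",e[k].mean().round(4))
    i,dd,c=snap(n)
    B=W.reshape(-1,3); 
    # block/foot edge direction
    F=B[(B[:,2]>.006)&(B[:,2]<.018)&(B[:,0]>.38)&(B[:,0]<.62)&(B[:,1]>-.07)&(B[:,1]<.08)]
    r=cv2.minAreaRect((F[:,:2]*1000).astype(np.float32)); print("foot",len(F),r)
```

```text
scene 253 yaw 13.94183 tip [ 0.41668406 -0.01415773] perp -0.00649192816242787 0.0030905709260286985
seat [ 0.43609488 -0.00933899]
0 25 z 0.2161 0.2252 0.2295 e -0.0008
6 17 z 0.2104 0.2185 0.2283 e 0.0001
12 16 z 0.2067 0.2125 0.2189 e 0.0001
18 19 z 0.2052 0.2107 0.2152 e -0.0009
24 26 z 0.2088 0.2161 0.2218 e -0.0005
30 15 z 0.2138 0.2207 0.2225 e -0.0009
36 14 z 0.2165 0.22 0.2225 e 0.0
42 16 z 0.2159 0.2201 0.2228 e -0.0004
48 15 z 0.2173 0.2204 0.2232 e -0.0004
54 15 z 0.2161 0.2202 0.2223 e -0.0
60 11 z 0.2161 0.2202 0.2219 e -0.0004
66 17 z 0.2163 0.2205 0.2233 e -0.0005
72 12 z 0.2149 0.2201 0.2225 e -0.0002
78 13 z 0.2171 0.2207 0.2233 e -0.001
84 14 z 0.214 0.2205 0.2222 e 0.0001
90 8 z 0.2153 0.2198 0.2224 e 0.0001
foot 2896 ((493.8239440917969, 2.9278945922851562), (165.48486328125, 102.13555145263672), 13.763626098632812)
top 168 yaw 14.23556 tip [ 0.41937865 -0.01534985] perp -0.003939804154765598 0.00436496856997375
seat [ 0.43876451 -0.01043167]
0 12 z 0.2239 0.2289 0.231 e 0.0002
6 10 z 0.2175 0.2202 0.227 e -0.0007
12 11 z 0.2084 0.2137 0.2178 e 0.0001
18 12 z 0.2064 0.2127 0.2181 e 0.0
24 11 z 0.2145 0.2181 0.2248 e 0.0003
30 11 z 0.217 0.2208 0.2235 e 0.0001
36 12 z 0.2138 0.2213 0.2256 e 0.0004
42 10 z 0.2197 0.2215 0.2234 e -0.0002
48 12 z 0.2168 0.2206 0.2235 e 0.0
54 11 z 0.2184 0.2215 0.2253 e -0.0002
60 9 z 0.2183 0.22 0.2245 e 0.0001
66 12 z 0.2159 0.2204 0.224 e -0.0004
72 11 z 0.2192 0.2221 0.2259 e -0.0003
78 11 z 0.2176 0.2205 0.225 e -0.0002
84 9 z 0.2168 0.2211 0.2231 e 0.0004
90 4 z 0.2162 0.2191 0.2237 e 0.0007
foot 2023 ((497.75634765625, 9.078609466552734), (235.17007446289062, 139.30665588378906), 1.2812659740447998)
```

```bash
cat >> h.py <<'E'
from scipy.spatial.transform import Rotation as Ro
def rel(x,y,h,yaw):   # grasp point at h, tool down
    o=robot.get_obs(); R=Ro.from_euler("xyz",o["ee_rot"]); T=Ro.from_euler("xyz",[np.pi,0,np.radians(yaw)])
    p=np.array([x,y,h-.019])
    print("turn",(R.inv()*T).as_rotvec().round(3),"cm",(R.inv().apply(p-o["tool_pos"])*100).round(2), "t",o["time"],"tcp",o["tool_pos"].round(4),"rpy",o["ee_rot"].round(4),"F",o["wrist_force"].round(2),"w",round(o["width"],4))
E
python3 - <<'E'
from h import *
rel(.446,-.1545,.19,-26.5)
z=np.load("/tmp/top.npz")["W"].reshape(-1,3)
B=z[(np.hypot(z[:,0]-.52,z[:,1]+.24)<.05)&(z[:,2]>.02)]; print(B.mean(0),B.min(0),B.max(0))
np.save("/tmp/brk.npy",B.mean(0))
E
```

```text
turn [-0.001  0.     0.746] cm [ 38.49 -27.66   3.43] t 0.3 tcp [ 0.154  -0.5279  0.2051] rpy [-3.141e+00 -1.000e-04  2.838e-01] F [-0.37  0.31  0.07] w 0.0941
[ 0.51071833 -0.2574005   0.05416406] [ 0.47957045 -0.28992634  0.02264067] [ 0.54803017 -0.22515911  0.11098406]
```

Emit:
{"method": "drive_tool", "body": {"series": [[[0,0,0.1,3.5,-2.5,0.3,100],[0,0,0.2,7,-5,0.6,100],[0,0,0.3,10.5,-7.5,0.9,100],[0,0,0.4,14,-10,1.2,100],[0,0,0.5,17.5,-12.5,1.5,100],[0,0,0.6,21,-15,1.8,100],[0,0,0.7,24.5,-17.6,2.1,100],[0,0,0.746,28,-20.1,2.5,100],[0,0,0.746,31.5,-22.6,2.9,100],[0,0,0.746,34.5,-24.8,3.2,100],[0,0,0.746,37,-26.6,3.4,100],[0,0,0.746,38.5,-27.7,3.4,100],[0,0,0.746,38.5,-27.7,3.4,100],[0,0,0.746,38.5,-27.7,3.4,100]]]}}

```text
time: 1.7
tool_pos: [0.4458, -0.1542, 0.1713]
ee_rot: [3.141, 0.001, -0.461]
wrist_force: [-0.2, -0.5, -0.7]
width: 0.0939
```

Run:
```python
from h import *
i,d,c=snap("scene"); cv2.imwrite("pics/s1.png",i)
rel(.446,-.1545,.072,-26.5)
```

```text
turn [ 0.     0.001 -0.   ] cm [ 0.03 -0.03 11.83] t 1.75 tcp [ 0.4456 -0.1546  0.1713] rpy [ 3.1415e+00  5.0000e-04 -4.6250e-01] F [ 0.09  0.28 -0.27] w 0.0937
```

View pics/s1.png

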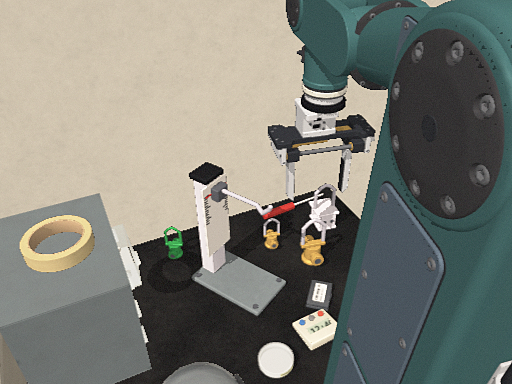

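The gripper sits above the large brass valve, with its fingers at (290,180) and (346,170), lined up with the bail's legs. I'll descend and grip.

Emit:
{"method": "drive_tool", "body": {"series": [[[0,0,0,0,0,2.5,100],[0,0,0,0,0,5,100],[0,0,0,0,0,7.5,100],[0,0,0,0,0,9.5,100],[0,0,0,0,0,11,100],[0,0,0,0,0,11.8,100],[0,0,0,0,0,11.8,100],[0,0,0,0,0,11.8,60],[0,0,0,0,0,11.8,40],[0,0,0,0,0,11.8,30],[0,0,0,0,0,11.8,30],[0,0,0,0,0,11.8,30],[0,0,0,0,0,11.8,30]]]}}

```text
time: 3.05
tool_pos: [0.4456, -0.1547, 0.0535]
ee_rot: [3.141, 0.0, -0.462]
wrist_force: [0.7, 0.0, 0.8]
width: 0.0514
```

Run:
```python
from h import *
i,d,c=snap("scene"); cv2.imwrite("pics/s2.png",cv2.resize(i[120:290,220:390],None,fx=3,fy=3))
rel(.446,-.1545,.213,-26.5)
```

```text
turn [0. 0. 0.] cm [  0.02  -0.03 -14.05] t 3.1 tcp [ 0.4456 -0.1547  0.0535] rpy [ 3.1413e+00  2.0000e-04 -4.6240e-01] F [-0.96 -0.8   0.38] w 0.0513
```

View pics/s2.png

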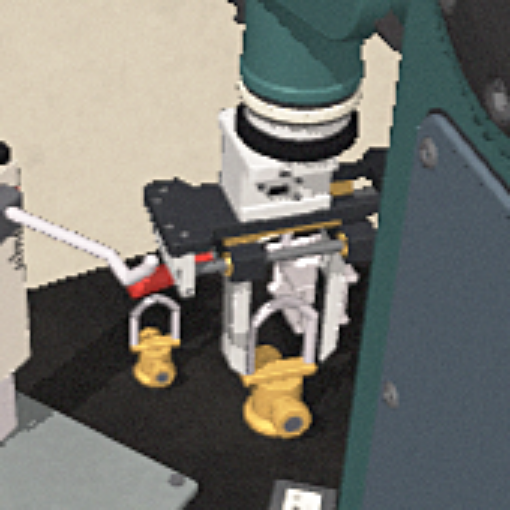

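Grip holds at a width of 51 mm. I'll lift, moving away from the hook as I go.

Emit:
{"method": "drive_tool", "body": {"series": [[[0,0,0,0,0,-0.7,30],[0,0,0,0,0,-2,30],[0,0,0,-0.5,0.2,-3.5,30],[0,0,0,-1.5,0.7,-5,30],[0,0,0,-3,1.5,-6.5,30],[0,0,0,-4.5,2.2,-8,30],[0,0,0,-6,3,-9.5,30],[0,0,0,-7,3.5,-11,30],[0,0,0,-7.6,3.8,-12.5,30],[0,0,0,-7.8,3.9,-13.5,30],[0,0,0,-7.8,3.9,-14,30],[0,0,0,-7.8,3.9,-14,30],[0,0,0,-7.8,3.9,-14,30]]]}}

```text
time: 4.4
tool_pos: [0.3585, -0.1546, 0.1929]
ee_rot: [3.142, 0.001, -0.462]
wrist_force: [-0.4, -0.8, -2.1]
width: 0.0514
```

Run:
```python
from h import *
i,d,c=snap("scene"); cv2.imwrite("pics/s3.png",cv2.resize(i[100:290,200:400],None,fx=3,fy=3))
d=np.array([np.cos(np.radians(14)),np.sin(np.radians(14))]); s=np.array([.4378,-.0103]); p=s-d*.07
rel(*p,.213,14)
```

```text
turn [-0.001  0.002 -0.706] cm [ -4.64 -11.91  -0.13] t 4.45 tcp [ 0.3583 -0.1545  0.1926] rpy [ 3.1416e+00  2.0000e-03 -4.6210e-01] F [ 0.57  0.23 -2.16] w 0.0515
```

View pics/s3.png

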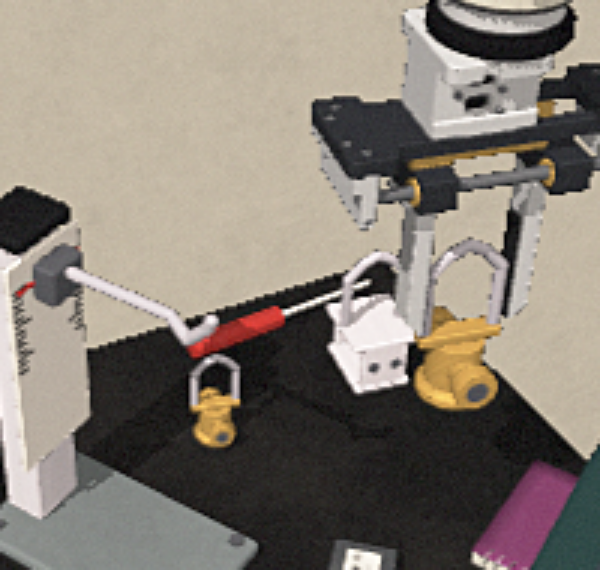

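The valve is held upright and clear at (465,340) in the crop. I'll turn it and line it up in front of the hook tip.

Emit:
{"method": "drive_tool", "body": {"series": [[[0,0,-0.06,-0.3,-0.7,0,30],[0,0,-0.15,-0.8,-1.8,0,30],[0,0,-0.25,-1.4,-3.2,0,30],[0,0,-0.35,-2.1,-4.8,0,30],[0,0,-0.45,-2.8,-6.5,0,30],[0,0,-0.55,-3.5,-8.2,-0.1,30],[0,0,-0.63,-4.1,-9.8,-0.1,30],[0,0,-0.69,-4.5,-11,-0.1,30],[0,0,-0.706,-4.6,-11.7,-0.1,30],[0,0,-0.706,-4.6,-11.9,-0.1,30],[0,0,-0.706,-4.6,-11.9,-0.1,30],[0,0,-0.706,-4.6,-11.9,-0.1,30]]]}}

```text
time: 5.65
tool_pos: [0.3702, -0.0279, 0.1935]
ee_rot: [-3.14, 0.002, 0.243]
wrist_force: [0.1, 0.1, -2.4]
width: 0.0517
```

Run:
```python
from h import *
d=np.array([np.cos(np.radians(14)),np.sin(np.radians(14))]); s=np.array([.4378,-.0103])
a=[]
for n,(u,v) in(("scene",(200,90)),("top",(180,150))):
    i,dd,c=snap(n); a.append(cv2.resize(i[v:v+150,u:u+120],None,fx=3.2,fy=3.2,interpolation=cv2.INTER_CUBIC))
    W=cloud(dd,c); hsv=cv2.cvtColor(i,cv2.COLOR_BGR2HSV)
    q=(np.stack([W[...,0],W[...,1]],-1)-s); X=q@d; Y=q@[-d[1],d[0]]
    m=(abs(X+.07)<.02)&(abs(Y)<.035)&(W[...,2]>.225)&(W[...,2]<.256)&(hsv[...,1]<60)
    if m.sum(): print(n,m.sum(),"arch X",X[m].mean(),"Y",Y[m].min(),Y[m].max(),"ztop",W[...,2][m].max())
    m=(abs(X)<.024)&(abs(Y)<.015)&(W[...,2]>.195)&(W[...,2]<.235)
    print(" hook X",X[m].min(),"Y",Y[m].mean())
cv2.imwrite("pics/s4.png",np.hstack(a))
rel(*s,.213,14)
```

```text
scene 240 arch X -0.0747102692880687 Y -0.03496880927139369 0.034961552636806614 ztop 0.2558676920932649
 hook X -0.013992622052403448 Y 0.0019816509489649454
 hook X -0.01902054837807064 Y -0.0003388455211034603
turn [-0.001  0.002 -0.002] cm [ 6.99 -0.09 -0.05] t 5.75 tcp [ 0.3702 -0.028   0.1936] rpy [-3.1404e+00  1.9000e-03  2.4260e-01] F [-1.3  -0.24 -2.37] w 0.0515
```

View pics/s4.png

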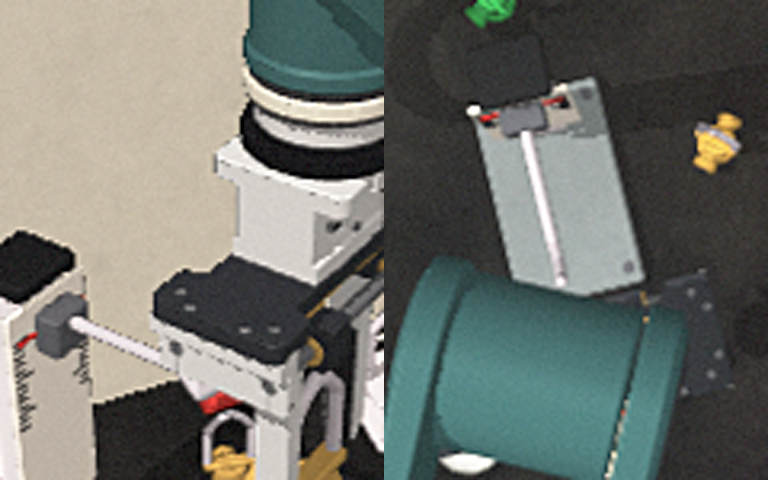

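Emit:
{"method": "drive_tool", "body": {"series": [[[0,0,0,0.5,-0.1,0,30],[0,0,0,1.3,-0.1,0,30],[0,0,0,2.1,-0.1,0,30],[0,0,0,2.9,-0.1,0,30],[0,0,0,3.7,-0.1,0,30],[0,0,0,4.5,-0.1,0,30],[0,0,0,5.3,-0.1,0,30],[0,0,0,6,-0.1,0,30],[0,0,0,6.6,-0.1,0,30],[0,0,0,7,-0.1,0,30],[0,0,0,7,-0.1,0,30],[0,0,0,7,-0.1,0,30]]]}}

```text
time: 6.95
tool_pos: [0.4378, -0.0102, 0.1935]
ee_rot: [-3.14, 0.002, 0.243]
wrist_force: [-0.2, -0.8, -3.0]
width: 0.0513
```

Run:
```python
from h import *
a=[]
for n,(u,v) in(("scene",(190,130)),("top",(180,150))):
    i,dd,c=snap(n); a.append(cv2.resize(i[v:v+120,u:u+120],None,fx=3.2,fy=3.2,interpolation=cv2.INTER_CUBIC))
cv2.imwrite("pics/s5.png",np.hstack(a))
rel(.4378,-.0103,.182,14)
```

```text
turn [-0.001  0.002 -0.002] cm [0.01 0.01 3.06] t 7.05 tcp [ 0.4377 -0.0102  0.1936] rpy [-3.1405e+00  1.9000e-03  2.4260e-01] F [ 0.57 -0.02 -1.95] w 0.0513
```

View pics/s5.png

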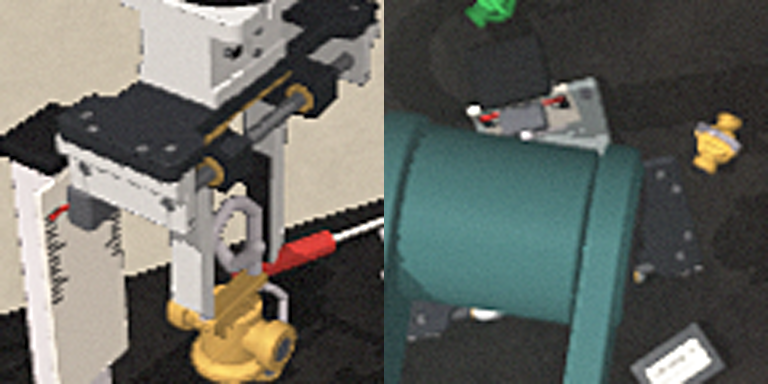

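The bail's arch surrounds the hook tip (crop 250,250) and there is no contact force. I'll lower slowly.

Emit:
{"method": "drive_tool", "body": {"series": [[[0,0,0,0,0,0.4,30],[0,0,0,0,0,0.8,30],[0,0,0,0,0,1.2,30],[0,0,0,0,0,1.6,30],[0,0,0,0,0,2,30],[0,0,0,0,0,2.4,30],[0,0,0,0,0,2.7,30],[0,0,0,0,0,3,30],[0,0,0,0,0,3.3,30],[0,0,0,0,0,3.6,30],[0,0,0,0,0,3.9,30],[0,0,0,0,0,4.2,30],[0,0,0,0,0,4.5,30],[0,0,0,0,0,4.7,30],[0,0,0,0,0,4.9,30],[0,0,0,0,0,5,30],[0,0,0,0,0,5,30],[0,0,0,0,0,5,30],[0,0,0,0,0,5,30]]]}}

```text
time: 8.95
tool_pos: [0.4377, -0.0102, 0.1437]
ee_rot: [-3.141, 0.002, 0.242]
wrist_force: [-1.1, -0.9, 0.7]
width: 0.0513
```

Run:
```python
from h import *
i,dd,c=snap("scene"); cv2.imwrite("pics/s6.png",cv2.resize(i[130:280,180:330],None,fx=3.6,fy=3.6,interpolation=cv2.INTER_CUBIC))
F=[]
for k in range(4): snap("top"); F.append(robot.get_obs()["wrist_force"])
print(np.mean(F,0),np.std(F,0))
rel(.4378,-.0103,.182,14)
```

```text
[-1.57579683 -0.78675007  0.53935132] [0.3328751  0.2989262  0.48195757]
turn [-0.001  0.002 -0.002] cm [ 0.01  0.01 -1.94] t 9.2 tcp [ 0.4376 -0.0102  0.1436] rpy [-3.1406e+00  1.8000e-03  2.4250e-01] F [-1.07 -0.72  0.13] w 0.0514
```

View pics/s6.png

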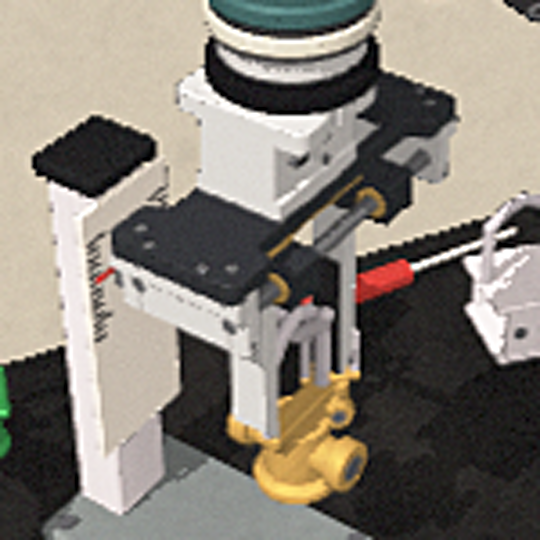

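The weight is now on the spring: the wrist reads about +0.5 N vertical, against -2.3 N before. I'll open and let it settle.

Emit:
{"method": "drive_tool", "body": {"series": [[[0,0,0,0,0,0.005,60],[0,0,0,0,0,0,100],[0,0,0,0,0,0,100],[0,0,0,0,0,0,100],[0,0,0,0,0,0,100],[0,0,0,0,0,0,100],[0,0,0,0,0,0,100],[0,0,0,0,0,0,100],[0,0,0,0,0,0,100],[0,0,0,0,0,0,100],[0,0,0,0,0,0,100],[0,0,0,0,0,0,100]]]}}

```text
time: 10.4
tool_pos: [0.4376, -0.0102, 0.1436]
ee_rot: [-3.141, 0.002, 0.243]
wrist_force: [0.7, 0.1, -0.2]
width: 0.0937
```

Run:
```python
from h import *
i,dd,c=snap("scene"); cv2.imwrite("pics/s7.png",cv2.resize(i[130:280,180:330],None,fx=3.6,fy=3.6,interpolation=cv2.INTER_CUBIC))
rel(.4378,-.0103,.182,14)
```

```text
turn [-0.001  0.002 -0.002] cm [ 0.01  0.01 -1.94] t 10.45 tcp [ 0.4376 -0.0102  0.1436] rpy [-3.1406e+00  1.8000e-03  2.4250e-01] F [0.4  0.04 0.24] w 0.0939
```

View pics/s7.png

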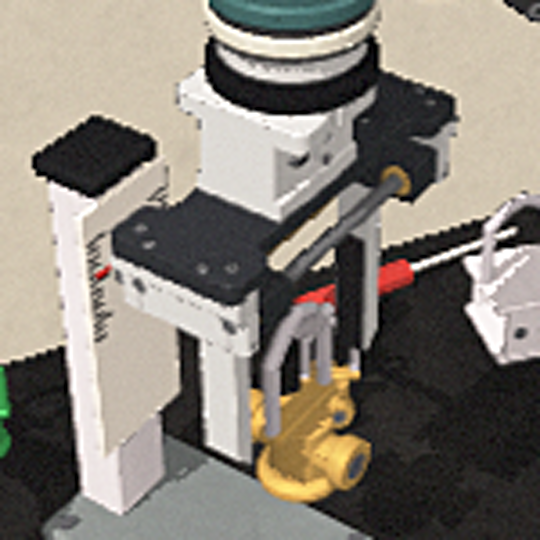

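The valve hangs on its own at about (310,430), with both fingers clear of the bail. I'll retract straight up.

Emit:
{"method": "drive_tool", "body": {"series": [[[0,0,0,0,0,-0.5,100],[0,0,0,0,0,-1.5,100],[0,0,0,0,0,-3,100],[0,0,0,0,0,-4.5,100],[0,0,0,0,0,-6,100],[0,0,0,0,0,-8,100],[0,0,0,0,0,-10,100],[0,0,0,0,0,-12,100],[0,0,0,0,0,-14,100],[0,0,0,0,0,-16,100],[0,0,0,0,0,-17,100],[0,0,0,0,0,-17,100],[0,0,0,0,0,-17,100],[0,0,0,0,0,-17,100],[0,0,0,0,0,-17,100],[0,0,0,0,0,-17,100]]]}}

```text
time: 12.05
tool_pos: [0.4377, -0.0103, 0.3128]
ee_rot: [-3.14, 0.003, 0.243]
wrist_force: [-0.9, 0.2, 0.5]
width: 0.094
```

```bash
cat > chk.py <<'E'
from h import *
i,dd,c=snap("scene"); cv2.imwrite("pics/s8.png",cv2.resize(i[130:290,180:340],None,fx=3.6,fy=3.6,interpolation=cv2.INTER_CUBIC))
for k in range(6):
    i,dd,c=snap("scene"); W=cloud(dd,c); hsv=cv2.cvtColor(i,cv2.COLOR_BGR2HSV)
    near=(np.hypot(W[...,0]-.4378,W[...,1]+.0103)<.06)
    m=(cv2.inRange(hsv,(10,110,80),(28,255,255))>0)&near
    b=near&(W[...,2]>.13)&(W[...,2]<.235)&(hsv[...,1]<60)
    h=(W[...,2]>.17)&(W[...,2]<.23)&(W[...,0]>.47)&(W[...,0]<.505)&(abs(W[...,1])<.02)
    print("t",robot.get_obs()["time"],"brass",W[m].mean(0).round(4),m.sum(),"bail",W[b].mean(0).round(4),W[b].min(0).round(3),W[b].max(0).round(3),"bar z",np.median(W[h][:,2]).round(4))
i,dd,c=snap("top"); z=cloud(dd,c).reshape(-1,3)
B=z[(np.hypot(z[:,0]-.52,z[:,1]+.24)<.05)&(z[:,2]>.02)]; print("bracket shift",B.mean(0)-np.load("/tmp/brk.npy"))
rel(.4378,-.0103,.182,14)
E
python3 chk.py
```

```text
t 12.15 brass [ 0.4284 -0.0089  0.1532] 847 bail [ 0.4428 -0.0058  0.1846] [ 0.416 -0.037  0.139] [0.496 0.015 0.211] bar z 0.2003
t 12.2 brass [ 0.4285 -0.009   0.1523] 844 bail [ 0.4426 -0.0058  0.1846] [ 0.417 -0.037  0.139] [0.496 0.014 0.21 ] bar z 0.2007
t 12.25 brass [ 0.4284 -0.0092  0.1543] 849 bail [ 0.4426 -0.0057  0.1847] [ 0.417 -0.037  0.138] [0.495 0.014 0.211] bar z 0.2008
t 12.3 brass [ 0.4285 -0.0092  0.1534] 853 bail [ 0.4429 -0.0059  0.1848] [ 0.417 -0.037  0.139] [0.495 0.014 0.211] bar z 0.2008
t 12.35 brass [ 0.4285 -0.0091  0.1535] 849 bail [ 0.4429 -0.0058  0.1847] [ 0.417 -0.037  0.138] [0.495 0.015 0.21 ] bar z 0.2007
t 12.4 brass [ 0.4284 -0.0091  0.1541] 850 bail [ 0.4428 -0.0057  0.1847] [ 0.417 -0.038  0.138] [0.496 0.014 0.211] bar z 0.2007
bracket shift [ 1.52368928e-05 -4.21691959e-05 -2.58076964e-04]
turn [-0.001  0.002 -0.002] cm [1.000e-02 1.000e-02 1.507e+01] t 12.45 tcp [ 0.438  -0.0103  0.3137] rpy [-3.1406e+00  1.7000e-03  2.4250e-01] F [ 0.22  0.39 -0.01] w 0.094
```

View pics/s8.png

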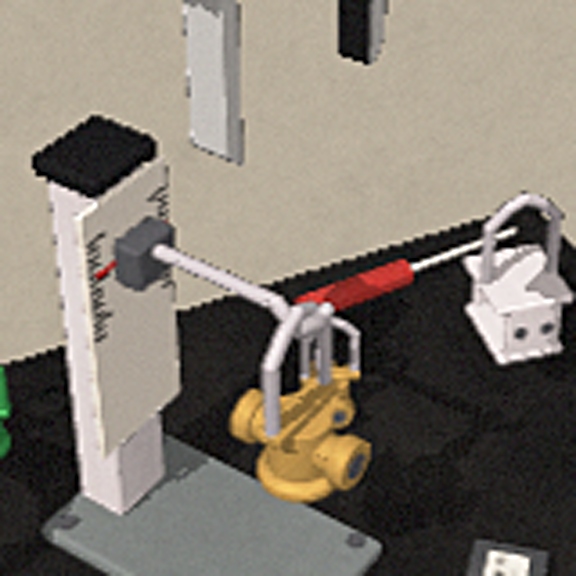

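The valve hangs in the V of the hook at (315,320), sunk about 20 mm and steady, and the bracket hasn't moved. One last check for tilt and position.

Run:
```python
from h import *
d=np.array([np.cos(np.radians(14)),np.sin(np.radians(14))]); s=np.array([.4378,-.0103])
for n in("scene","top"):
    i,dd,c=snap(n); W=cloud(dd,c); hsv=cv2.cvtColor(i,cv2.COLOR_BGR2HSV)
    q=W[...,:2]-s; X=q@d; Y=q@[-d[1],d[0]]; Z=W[...,2]
    base=(hsv[...,1]<60)&(abs(X)<.03)&(abs(Y)<.035)
    for a,b in((.135,.15),(.15,.17),(.17,.185)):
        for sg in(-1,1):
            m=base&(Z>a)&(Z<b)&(sg*Y>.012)
            if m.sum()>2: print(n,a,sg,m.sum(),"X",X[m].mean().round(4),"Y",Y[m].mean().round(4))
    m=base&(Z>.18)&(abs(Y)<.006)&(X<.0); print("tip X",X[m].min() if m.any() else None)
print(robot.get_obs()["time"])
```

```text
scene 0.135 -1 19 X -0.0029 Y -0.0206
scene 0.135 1 19 X -0.0033 Y 0.0229
scene 0.15 -1 40 X -0.0035 Y -0.0216
scene 0.15 1 37 X -0.003 Y 0.0231
scene 0.17 -1 15 X -0.0038 Y -0.0219
scene 0.17 1 43 X -0.0027 Y 0.0218
tip X -0.02998564758107599
tip X None
12.55
```

Run:
```python
from bench import robot
print(robot.close_job())
```

```text
the job is handed in; nothing more can be done
None
```

The brass valve body is hanging on the scale hook by its bail, released and still, and the job was handed in at about 12.6 s. No verdict was reported.

I picked the larger of the two brass valves, gripped it across the bail's legs and threaded it onto the hook. I then lowered it until the spring carried the weight, opened the jaws and retracted straight up.

The last checks before handing in:
- **Scale:** the hook had sunk about 20 mm, well short of the 47 mm limit. It held steady to under 1 mm over the last 0.25 s of pictures.
- **Valve:** it hung upright. The bail was within about 3 mm of the seat in x and 1 mm in y, roughly 29 mm below the seat going by the threading geometry.
- **Bracket:** it had moved less than 1 mm.
- **Gripper:** it was open and about 15 cm above the hook, with no contact force.

Two readings to note:
- **Side force:** there was about 1.6 N on the gripper just before release, probably the bail resting on the V's slope. It was gone after opening.
- **Hook tip:** the final tip-position check gave nothing usable. The top view was blocked by the arm, and the scene view hit the edge of the search window.

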